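# Lock the injector tester's service panel and hold it on its new seal

### The arm

A 7-joint arm with a two-finger parallel gripper is mounted at the origin on the work surface. World frame = base frame: x ahead of the robot, y to its left, z up, the work surface at z = 0. Lengths are in mm, angles in rad, forces in N, time in s.
With the tool pointing down it reaches from about 400 to 875 mm from the base axis. Payload 19.3 kg.
Tool frame: the origin (TCP) lies at the very end of the fingers, on their centre line; the grasp point (between the pads) lies 19 mm behind it (grip_point_offset is the z of the grasp point in the tool frame, in mm); z points along the fingers, y is the line along which they close (so a half turn about z gives the same grasp; the last joint's range is limited). The gripper opens to 85 mm and grips with 20 to 120 N. Pads are 22 mm wide; open, the fingers measure 114 mm over their backs; the gripper's body (76 mm by 85 mm) begins 54 mm behind the grasp point. The pads swing forward as they close: fully open they stand 13 mm farther back than shut.
Start: joints at [-1.378, 0.521, -0.036, 1.599, 0.021, 1.021, -0.113], TCP at [162.385, 603.527, 198.291] pointing down, gripper open.
Joint ranges: [-2.91, 2.91], [-0.3, 2.13], [-1.5, 1.42], [0.17, 2.43], [-1.26, 4.41], [0.16, 1.93], [-2.52, 2.52]. Speed limits (rad/s): [1.89, 1.89, 2.39, 2.39, 3.01, 3.01, 3.01].

### API

Orientations are given as a 3x3 rotation matrix whose columns are the frame's x, y, z axes.
In Python, from workcell import movep, movel, goto_joints, open_gripper, clamp, wait, inverse_kinematics, read_state, camera, PlanningError, finish_job, grip_point_offset gives the robot as it stands. Calls block until the motion is done:
- movep(position, orientation): joint-space move of the TCP to a pose.
- movel(position, frame=None, max_speed=150, guard=None): straight line of the TCP; frame=None keeps the orientation; max_speed is the mean speed in mm/s. With guard (N) it stops when the force on the tool has changed by that much, and returns True; else False.
- goto_joints(angles): joint-space move.
- open_gripper() and clamp(): open the fingers fully, or close them until they stop; the grip force is fixed at half the most.
- wait(seconds).
- inverse_kinematics(position, orientation): joint angles nearest the present ones, or None.
- read_state(): the state.
- camera(name): name is "scene" or "side" or "wrist"; returns a dict with "image" (400x640x3 uint8, blue, green, red), "range_z" (400x640 float32, mm along the optical axis (not along the pixel's ray), 0 where there is no reading), "fx", "fy", "cx", "cy" (pixels), "cam_to_world" (4x4, takes a point from camera to world coordinates). Camera axes: x right, y up, looking along -z (the intrinsics and any distortion apply to the point x, -y, -z); pixel columns grow to the right and rows downward; lengths in mm; the calibration is good to about 2 mm. A picture is of the moment at which its call begins.
A pose or a line that the arm cannot do raises PlanningError and nothing moves.
- finish_job(): hands the job in; it is judged then, once.
The state is a dict: "time": time; "qpos": joint angles; "qvel": joint speeds; "joint_efforts": joint torques, N m; "eef_pos": TCP position; "tool_rot": TCP orientation; "ft_force": force on the tool from outside, world axes, zero at the start; "torque": the same for the moment, N m; "finger_gap": finger opening in mm; "gripper_force": force on a finger pad.
Only numpy, scipy, OpenCV 4.12 (cv2) and the standard library are available. Lean on these libraries where they do the work, as an engineer would, in place of code of your own. Each camera call takes 0.05 s, during which the arm holds its last target. There are 200 camera calls.

### The job

The injector tester's service panel floats on a new self-adhesive foam seal: push it down at its knurled quarter-turn fastener, turn the fastener clockwise until its slot lines up with the marks on the panel, and let go of it. Then press the panel's other end, where the fastener is still missing, home against the frame with a moderate, steady push, and finish while still holding it there so that the adhesive can take. Leave the parts and tools lying around where they are.

Things in the scene. Friction and masses are not known exactly. Their poses are not given: they have to be found in the camera images.
- tester: Benchtop injector tester, grey steel case 220 mm (own x) by 420 mm (own y), deck 120 mm above the bench; fixed. Origin: on the bench under the case's centre; z up. The service panel covers the -y part of the deck; at the +y end stands an aluminium manifold (own x -75 to 75, y 150 to 190 mm) with couplings and a gauge, up to 170 mm above the bench.
- panel: Service panel, aluminium sheet 120 mm (own x) by 240 mm (own y), 4 mm thick, on a foam seal over an opening in the deck. Origin: centre of its underside; z up. It only rises, sinks and rocks lengthwise. It starts about 7 mm above home; each end springs by itself, about 1 N per mm, so 7 to 10 N over an end press it home, where it meets the frame solidly. Home, its top is 126 mm above the bench.
- fastener: Quarter-turn fastener in the panel's -y end, 95 mm from the panel's centre: round knurled dark knob, 34 mm diameter, top 20 mm above the panel, a dark slot across it. Origin: on its axis at the panel's top; x along the slot, z up. Unlocked, the slot lies within 16 degrees of the panel's x; it turns easily, clockwise from above, to a stop with the slot along the panel's y, in line with the marks.
- press_point (a point): Point on the top surface of the panel's free (+y) end, 85 mm from the panel's centre on its long centre line and 10 mm inwards of the empty hole for the missing second fastener. Nothing stands within 45 mm of it.
- press_seat (a point): Fixed point of the tester, 126 mm above the bench: where press_point lies when the free end is home. Axes as the tester's.
- fastener_seat (a point): Fixed point of the tester, 126 mm above the bench: where the fastener's origin lies when its end of the panel is home. Axes as the tester's. The fastener's crossbar passes under its receptacle only while this end is pressed to within about 2 mm of home, else it jams part way; locked, it lets this end rise no more than about 2 mm above home.
- parts_tray: Bystander: small open steel tray 90 by 110 mm, 22 mm high, on the robot's side of the tester. Origin: centre of its underside.
- spare_fastener: Bystander: the second quarter-turn fastener, a dark knob 34 mm across and 21 mm high, standing in the tray. Origin: centre of its underside.
- screwdriver: Bystander: screwdriver with a black handle, lying on the bench behind the tester. Origin: under its middle.
- valve_holder: Bystander: black cylinder, 52 mm across and 92 mm high with a brass top, standing beyond the tester's +y end. Origin: centre of its underside.
- nozzle_nut: Bystander: steel nozzle nut, 18 mm across and 26 mm high, standing on the tester's deck between panel and manifold, near the far edge. Origin: centre of its underside.
- injector: Bystander: injector, 160 mm long and 22 mm thick, lying behind the tester. Origin: centre of its underside.
- slide_hammer: Bystander: slide hammer, rod 290 mm long with a ribbed black weight 50 mm across, lying beyond the tester's -y end. Origin: under its middle, on the bench.

How it is judged (in metres and radians):
On the way, in this order (a step that is already met when the one before it is completed fails the run):
1. the fastener's slot is in line with the marks and its end of the panel is held down (angle between the x axis of fastener and the y axis of tester, either way round below 0.15 rad and z of fastener in the frame of fastener_seat below 0.0038 m), for 0.2 s.
2. the fastener is let go and the other end of the panel is pressed home by the fingers (contact force between the fingers and fastener below 0.5 N and contact force between the fingers and panel above 4 N and z of press_point in the frame of press_seat below 0.0018 m), for 0.3 s.
At the end, for the whole second after the job is handed in: The program ends while the fingers still press on the panel's free end with 4 to 45 N, without touching the fastener: that end is within 1.8 mm of home, the fastener's slot is within 0.15 rad of the marks and its end of the panel is within 3.8 mm of home, all through the last second (all of step 1 and all of step 2 and contact force between the fingers and panel below 45 N); the arm keeps its last pose, push and grip.
It fails at once if a bystander is shoved more than 30 mm from where it lay (distance of any of parts_tray, spare_fastener, screwdriver, valve_holder, nozzle_nut, injector, slide_hammer from where it was at the start of the episode above 0.03 m).
It also fails if it takes over 45 s, if anything falls off the work surface, if the arm or the gripper's body presses on something with over 40 N, if the wrist force passes 120 N, or if a joint passes its speed limit or range.

## Working session

There is one attempt and no reset: what is moved stays moved. The work goes in short steps, each a Python script; the robot and the scene stay as the last script left them, time stands still between calls to the robot, and variables do not carry over. Pictures are saved under pics/ and viewed, at most 10 in all, crops included, and the job is handed in when it is done.

```bash
mkdir -p pics; ls; python3 - <<'E'
from workcell import *
import cv2,numpy as np
for n in("scene","side","wrist"):
    c=camera(n); cv2.imwrite(f"pics/{n}0.png",c["image"]); np.savez(f"pics/{n}0.npz",**c)
    print(n,c["cam_to_world"].round(2).tolist(),c["fx"],c["cx"],c["cy"],[k for k in c])
s=read_state();print(s["time"],s["tool_rot"],s["ft_force"],grip_point_offset)
E
```

```text
pics
scene [[-0.01, -0.74, 0.67, 1175.51], [1.0, -0.01, 0.0, 49.02], [0.0, 0.67, 0.74, 767.03], [0.0, 0.0, 0.0, 1.0]] 387.54003536845084 317.0893484165426 201.40938876146322 ['image', 'range_z', 'fx', 'fy', 'cx', 'cy', 'cam_to_world']
side [[-0.94, 0.22, -0.26, 294.96], [-0.34, -0.59, 0.73, 914.2], [0.01, 0.78, 0.63, 800.95], [0.0, 0.0, 0.0, 1.0]] 489.1899490363165 317.3271808606445 193.0293040435066 ['image', 'range_z', 'fx', 'fy', 'cx', 'cy', 'cam_to_world']
wrist [[0.26, -0.91, -0.31, 81.67], [0.97, 0.24, 0.08, 625.38], [-0.0, -0.32, 0.95, 373.16], [0.0, 0.0, 0.0, 1.0]] 347.31566360033787 314.6315800895267 194.71070534086172 ['image', 'range_z', 'fx', 'fy', 'cx', 'cy', 'cam_to_world']
0.15 [[-9.65662903e-01  2.59798229e-01 -1.94951694e-04]
 [ 2.59798298e-01  9.65662488e-01 -8.96510953e-04]
 [-4.46544194e-05 -9.16375487e-04 -9.99999579e-01]] [-0.2171375  -0.37130735  0.20515787] -18.700000000000003
```

View pics/scene0.png

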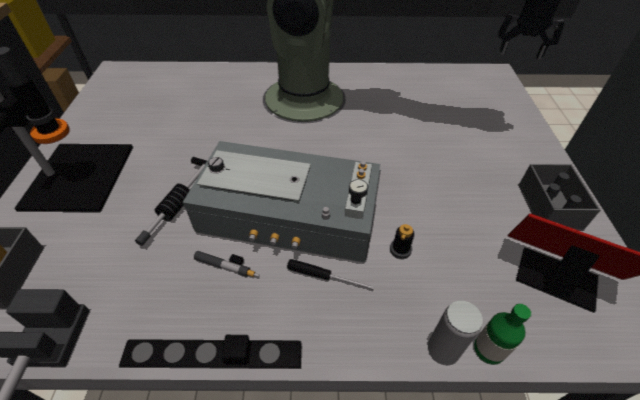

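View pics/side0.png

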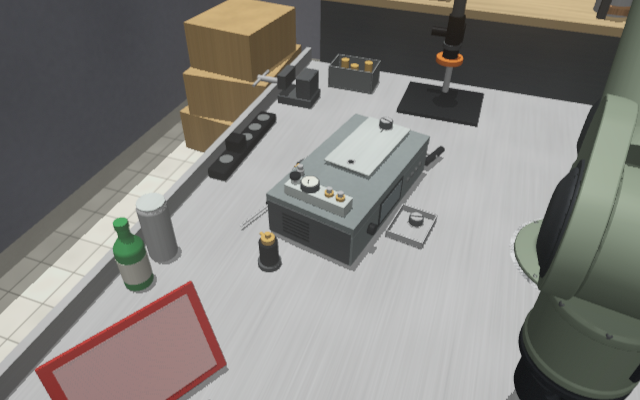

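The scene view shows the panel's knob at about (217,164) and its empty hole at (294,180). In the side view the knob is at (386,123) and the hole at (351,161). The slide hammer's tip lies beside the knob end of the tester.

```bash
cat > h.py <<'E'
import numpy as np,cv2
def load(n): return dict(np.load(f"pics/{n}.npz"))
def ray(c,u,v):
    d=np.array([(u-c["cx"])/c["fx"],-(v-c["cy"])/c["fy"],-1]); M=c["cam_to_world"]
    return M[:3,3],M[:3,:3]@d
def plane(c,u,v,z):
    o,d=ray(c,u,v); return o+d*(z-o[2])/d[2]
def depth(c,u,v):
    o,d=ray(c,u,v); return o+d*float(c["range_z"][int(round(v)),int(round(u))])
E
python3 - <<'E'
from h import *
out=[]
for n,f,h,seed in(("scene0",(217,164),(294,180),(250,175)),("side0",(386,123),(351,161),(370,145))):
    c=load(n); im=c["image"]
    print(n,"knob",plane(c,*f,153).round(1),depth(c,*f).round(1),"hole",plane(c,*h,133).round(1),"panel z",depth(c,*seed).round(1),"bgr",im[seed[1],seed[0]])
    g=im.min(2); m=(g>130).astype(np.uint8)
    if n=="side0": m=(g>im[seed[1],seed[0]].min()-25).astype(np.uint8)
    k,l=cv2.connectedComponents(m); m=(l==l[seed[1],seed[0]])
    v,u=np.nonzero(m); P=np.array([plane(c,a,b,133)[:2] for a,b in zip(u,v)],np.float32)
    print(len(u),cv2.minAreaRect(P))
    x0,y0=f; out.append(cv2.resize(im[y0-35:y0+65,x0-60:x0+120],None,fx=4,fy=3))
cv2.imwrite("pics/crops.png",np.vstack(out)[:600])
E
```

```text
scene0 knob [ 509.3 -185.2  153. ] [ 512.  -184.3  155.4] hole [540.2  -5.3 133. ] panel z [ 525.6 -108.8  133.9] bgr [158 163 162]
3332 ((517.8722534179688, -98.9373779296875), (239.794677734375, 119.50482177734375), 78.70066833496094)
side0 knob [ 497.5 -174.6  153. ] [ 497.6 -175.4  152.5] hole [539.7  -8.  133. ] panel z [516.3 -93.7 130.9] bgr [210 213 208]
84098 ((407.61541748046875, 80.68820190429688), (1175.0264892578125, 838.445068359375), 89.88629913330078)
```

View pics/crops.png

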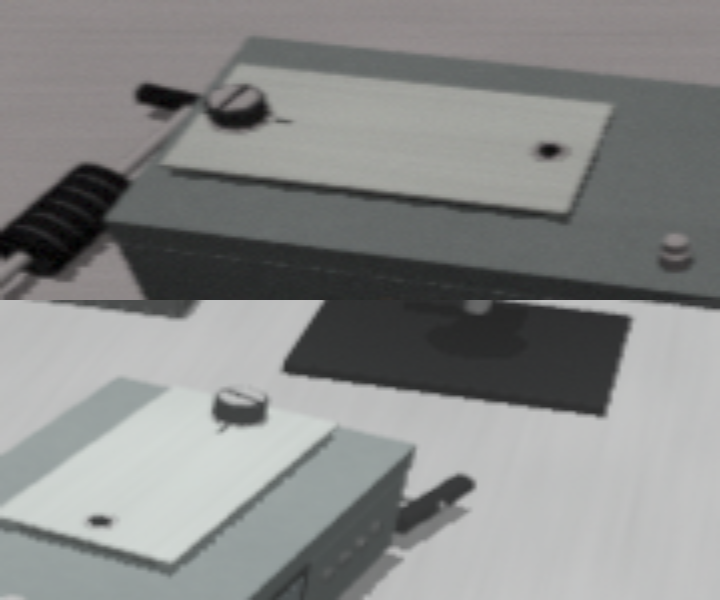

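Panel rectangle measures 239.8 × 119.5 mm (true 240 × 120): centre (517.9, -98.9), long axis at 78.7°. The crops show the knob, its slot and one mark on the panel. I'll move above it now for a closer wrist look.

```bash
cat >> h.py <<'E'
def R(yaw):  # tool down, tool y (closing line) at angle yaw
    y=np.array([np.cos(yaw),np.sin(yaw),0]); z=np.array([0,0,-1.]); return np.column_stack([np.cross(y,z),y,z])
E
python3 - <<'E'
from h import *; from workcell import *
print(read_state()["time"])
movep([500,-150,270],R(np.radians(78.7)))
s=read_state();print(s["time"],s["qpos"].round(2) if hasattr(s["qpos"],"round") else s["qpos"])
c=camera("wrist");np.savez("pics/w1.npz",**c);cv2.imwrite("pics/w1.png",c["image"])
for y in range(-60,260,20):
    q=inverse_kinematics([499,-192,140],R(np.radians(y))); print(y,None if q is None else np.round(q,2).tolist())
E
```

```text
0.15
3.0667 [-0.41  0.36  0.78  1.81 -0.28  1.09  1.85]
-60 [-0.48, 0.83, 1.2, 1.93, -0.9, 1.06, 0.07]
-40 [-0.46, 0.77, 1.13, 1.93, -0.84, 1.01, 0.36]
-20 [-0.43, 0.72, 1.05, 1.93, -0.76, 0.96, 0.64]
0 [-0.38, 0.66, 0.96, 1.93, -0.69, 0.92, 0.92]
20 [-0.34, 0.62, 0.87, 1.93, -0.62, 0.88, 1.2]
40 [-0.3, 0.59, 0.81, 1.92, -0.56, 0.86, 1.5]
60 [-0.26, 0.57, 0.74, 1.92, -0.51, 0.84, 1.79]
80 [-0.22, 0.55, 0.67, 1.92, -0.45, 0.83, 2.09]
100 [-0.17, 0.52, 0.59, 1.92, -0.39, 0.82, 2.38]
120 [0.13, 0.46, 0.17, 1.9, -0.11, 0.79, 2.45]
140 [0.59, 0.48, -0.45, 1.88, 0.28, 0.84, 2.44]
160 [1.0, 0.67, -1.07, 1.86, 0.68, 1.04, 2.43]
180 [-0.49, 0.84, 1.23, 1.93, -0.92, 1.08, -2.0]
200 [-0.49, 0.84, 1.23, 1.93, -0.92, 1.08, -1.65]
220 [-0.49, 0.84, 1.23, 1.93, -0.92, 1.08, -1.3]
240 [-0.49, 0.84, 1.23, 1.93, -0.92, 1.08, -0.95]
```

View pics/w1.png

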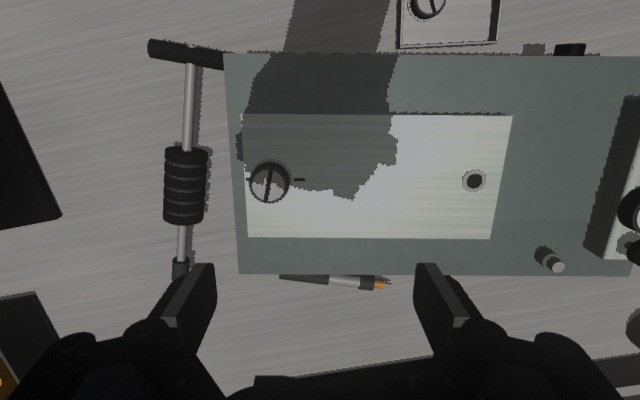

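Wrist view: knob top centre near (269,183), slot from about (272,167) to (266,200), mark dashes at (250,180) and (298,180), hole at (474,180).

```bash
python3 - <<'E'
from h import *
c=load("w1"); im=c["image"]
h=plane(c,474,180.5,133); print("hole",h.round(1),depth(c,490,225).round(1))
print("knob z",depth(c,262,180).round(1),depth(c,276,186).round(1))
g=cv2.cvtColor(im,cv2.COLOR_BGR2GRAY)
# panel corners, from picture
for p in((243,113),(513,116),(491,239),(247,237)): print(p,plane(c,*p,133).round(1))
# rectify the knob top at z=153 at 4 px/mm (x right, y up)
k=plane(c,269,183,153); print("knob",k.round(1))
M=c["cam_to_world"]
X,Y=np.meshgrid(np.arange(-30,30,.2),np.arange(30,-30,-.2))
P=np.stack([k[0]+X,k[1]+Y,0*X+153],-1)-M[:3,3]; P=P@M[:3,:3]
u=(c["cx"]+c["fx"]*P[...,0]/-P[...,2]).astype(np.float32); v=(c["cy"]+c["fy"]*P[...,1]/P[...,2]).astype(np.float32)
r=cv2.remap(im,u,v,cv2.INTER_LINEAR); cv2.imwrite("pics/knob.png",cv2.resize(r,None,fx=1.6,fy=1.6))
E
```

```text
hole [538.3  -4.3 133. ] [586.9   8.6 133.6]
knob z [ 493.9 -194.6  153.9] [ 502.  -184.1  152.5]
(243, 113) [ 436.4 -200.6  133. ]
(513, 116) [485.1  32.3 133. ]
(491, 239) [602.8   9.3 133. ]
(247, 237) [ 553.6 -227.9  133. ]
knob [ 497.9 -189.5  153. ]
```

View pics/knob.png

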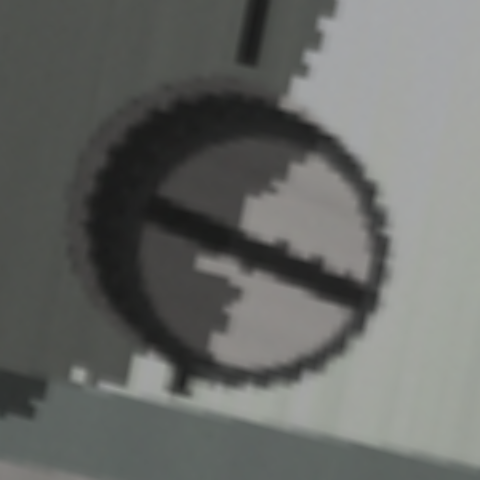

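Panel and knob agree across views: the knob axis is at (500, -190.5), its top at z≈153. The slot is at -23.4° and the marks at 78.4°, so it needs about 78° clockwise. Next I grasp the knob and push it down.

```bash
python3 - <<'E'
from h import *; from workcell import *
Y=np.radians(62)
movep([500,-190.5,200],R(Y))
print("g",movel([500,-190.5,136],max_speed=80,guard=15))
clamp()
s=read_state();print(s["time"],s["finger_gap"],s["gripper_force"],np.round(s["eef_pos"],1),np.round(s["ft_force"],1))
print("g",movel([500,-190.5,125.5],max_speed=15,guard=20))
s=read_state();print(s["time"],s["finger_gap"],np.round(s["eef_pos"],1),np.round(s["ft_force"],1),np.round(s["torque"],2))
c=camera("side");np.savez("pics/s2.npz",**c);x=c["image"][70:230,280:480];cv2.imwrite("pics/s2.png",cv2.resize(x,None,fx=3.5,fy=3.5))
E
```

```text
g False
5.25 -0.21285694821954418 0.0 [ 500.  -190.5  136. ] [-0.3 -0.1  0.1]
g False
6.1 0.13338018630223875 [ 500.  -190.5  125.5] [-0.8  0.4  0.5] [ 0.04 -0.04 -0.04]
```

View pics/s2.png

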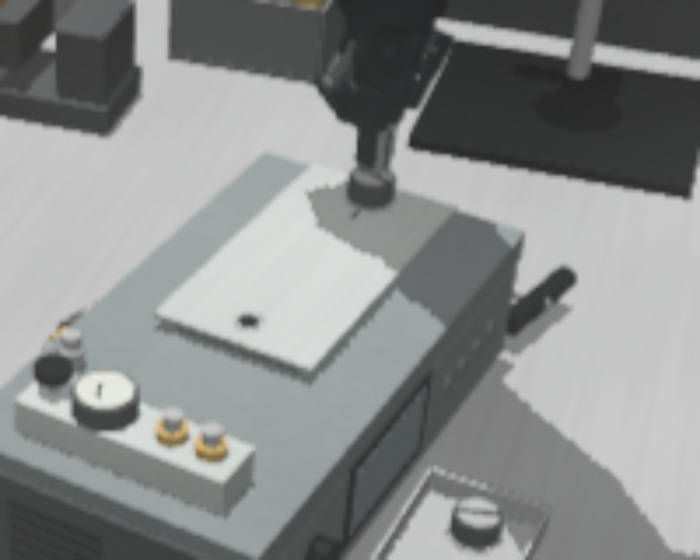

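The side view shows the shut fingers behind or above the knob (crop (375,150), knob (372,188)) with no contact force, so the grasp missed. I'll locate the fingers relative to the knob by depth.

```bash
python3 - <<'E'
from h import *; from workcell import *
c=load("s2")
for u,v in((372,110),(376,135),(378,150),(372,165),(374,175),(372,183),(372,195),(360,188)):
    a,b=u/3.5+280,v/3.5+70; print((u,v),depth(c,a,b).round(1),c["image"][int(b),int(a)])
c=camera("wrist");np.savez("pics/w2.npz",**c);cv2.imwrite("pics/w2.png",c["image"])
s=read_state();print(s["finger_gap"],np.round(s["eef_pos"],1))
E
```

```text
(372, 110) [ 506.9 -196.3  202.2] [52 52 50]
(376, 135) [ 498.5 -178.   192.9] [59 58 56]
(378, 150) [ 495.9 -178.3  180.9] [106 106 103]
(372, 165) [ 499.5 -180.6  166.5] [62 63 60]
(374, 175) [ 497.3 -181.1  158.3] [106 106 105]
(372, 183) [ 498.5 -183.1  150.2] [114 115 114]
(372, 195) [ 496. -175.  145.] [66 66 64]
(360, 188) [ 505.4 -174.8  149.1] [65 65 63]
-0.1891664480902475 [ 500.1 -190.5  125.6]
```

View pics/w2.png

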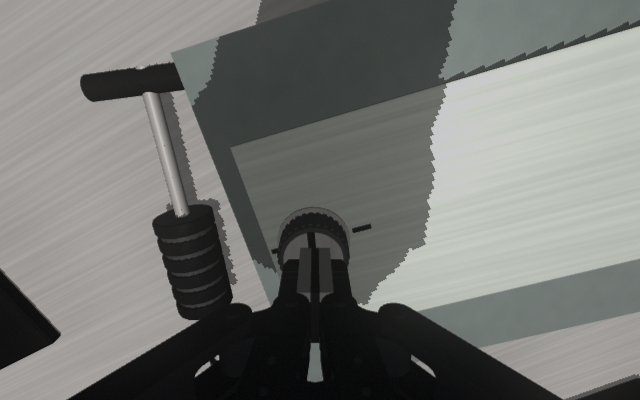

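```bash
python3 - <<'E'
from h import *; from workcell import *
c=load("w2")
for v in(236,242,246,252,258,265,275,285,292):
    print(v,*[(u,depth(c,u,v).round(0).astype(int).tolist(),int(c["image"][v,u].mean())) for u in(292,306,315,325,341)])
print(c["range_z"][300:395:20,315])
s=read_state();print(s)
E
```

```text
236 (292, [484, -194, 152], 34) (306, [487, -188, 153], 81) (315, [489, -184, 153], 76) (325, [491, -180, 153], 81) (341, [497, -174, 149], 25)
242 (292, [487, -195, 154], 79) (306, [490, -190, 152], 80) (315, [492, -186, 153], 47) (325, [494, -181, 153], 79) (341, [498, -175, 152], 35)
246 (292, [488, -196, 154], 79) (306, [491, -190, 154], 80) (315, [493, -186, 154], 27) (325, [496, -183, 152], 79) (341, [500, -176, 152], 35)
252 (292, [492, -198, 153], 80) (306, [489, -188, 166], 47) (315, [491, -185, 166], 17) (325, [492, -181, 167], 48) (341, [502, -177, 154], 81)
258 (292, [494, -199, 154], 80) (306, [488, -188, 172], 46) (315, [490, -185, 171], 18) (325, [492, -181, 171], 46) (341, [505, -179, 153], 82)
265 (292, [489, -195, 171], 20) (306, [489, -188, 177], 45) (315, [490, -185, 178], 18) (325, [492, -181, 178], 47) (341, [499, -177, 171], 22)
275 (292, [489, -195, 178], 19) (306, [489, -188, 185], 45) (315, [490, -185, 186], 16) (325, [492, -181, 185], 47) (341, [498, -177, 179], 18)
285 (292, [490, -195, 185], 19) (306, [489, -188, 192], 45) (315, [490, -185, 192], 17) (325
[... 405 characters left out ...]
03,  2.30593620e-04,  3.91883192e-04,  1.98923535e-03,
        7.94249105e-05,  2.05143086e-05,  1.44838124e-03]), 'joint_efforts': array([ 2.53815745e-02, -7.56606174e+01,  1.69413292e+01, -2.74049968e+01,
        1.59218913e-02,  7.97878711e-04, -1.98513358e-04]), 'eef_pos': array([ 500.053812  , -190.51311103,  125.58422603]), 'tool_rot': array([[-8.82953029e-01,  4.69461319e-01,  1.36558414e-04],
       [ 4.69461318e-01,  8.82953039e-01, -3.72476404e-05],
       [-1.38060993e-04,  3.12209762e-05, -9.99999990e-01]]), 'ft_force': array([ 0.7620106 , -0.74567636, -0.15156417]), 'torque': array([-0.01394748, -0.02742786,  0.0002921 ]), 'gripper_force': 0.0, 'finger_gap': -0.1891664480902475}
```

Depth shows the shut finger tips about 160 mm high while the TCP reads 125.6. The real tips are therefore some 35 mm short of the reported TCP, and they closed above the knob. I'll touch the knob's top (z 153) lightly to measure this offset.

```bash
python3 - <<'E'
from h import *; from workcell import *
p=read_state()["eef_pos"]
print("g",movel([500,-190.5,105],max_speed=15,guard=3))
s=read_state();print(s["time"],np.round(s["eef_pos"],1),np.round(s["ft_force"],1),np.round(s["torque"],2))
E
```

```text
g True
6.925 [ 499.8 -190.8  116.5] [ 0.1 -1.2  2.9] [-0.14 -0.07 -0.03]
```

Contact at TCP 116.5, so the tips sit about 35 mm above the reported TCP. I'll regrasp with that correction.

```bash
python3 - <<'E'
from h import *; from workcell import *
movel([500,-190.5,130],max_speed=60); open_gripper()
print("g",movel([500,-190.5,98],max_speed=50,guard=10))
clamp()
s=read_state();print(s["time"],s["finger_gap"],s["gripper_force"],np.round(s["eef_pos"],1),np.round(s["ft_force"],1))
if s["finger_gap"]>25:
    print("g",movel([500,-190.5,87],max_speed=12,guard=20))
    s=read_state();print(s["time"],s["finger_gap"],np.round(s["eef_pos"],1),np.round(s["ft_force"],1),np.round(s["torque"],2))
E
```

```text
g False
9.4083 32.135612673217445 59.296724796295166 [ 499.9 -191.2   98.2] [-1.8 -5.1  2.1]
g True
10.0 31.603201825349988 [ 500.1 -191.4   92.7] [-4.5  0.7 18.8] [0.89 0.7  0.13]
```

```bash
python3 - <<'E'
from h import *; from workcell import *
def st():
    s=read_state();print(round(s["time"],2),round(s["finger_gap"],1),np.round(s["eef_pos"],1),np.round(s["ft_force"],1),np.round(s["torque"],2))
wait(.1);st()
print("g",movel([500,-191,91.5],max_speed=10,guard=15));wait(.1);st()
c=camera("side");np.savez("pics/s3.npz",**c)
# panel height near knob and far end
for u,v in((372,130),(380,135),(365,137),(350,168)): print(depth(c,u,v).round(1), depth(load("side0"),u,v).round(1))
c=camera("wrist");np.savez("pics/w3.npz",**c)
E
```

```text
10.1 32.2 [ 500.1 -191.4   92.8] [-4.4  1.  17.5] [0.84 0.6  0.11]
g False
10.45 32.1 [ 500.2 -191.4   92.5] [-5.9  0.6 24.7] [0.52 1.26 0.13]
[ 531.6 -171.4  126.4] [ 531.  -168.4  128.3]
[ 505.9 -155.1  126.4] [ 503.9 -144.6  133. ]
[ 538.9 -129.2  128.2] [ 538.  -125.3  130.8]
[535.2  13.9 128.5] [533.2  21.5 134.2]
```

The knob end is home: it is stiff now, and the panel beside it reads z 126.4. Now I turn it clockwise.

```bash
python3 - <<'E'
from h import *; from workcell import *
for y in list(range(52,-19,-10))+[-20]:
    try: movel([500,-191,91.7],R(np.radians(y)),max_speed=30)
    except PlanningError as e:
        print("PE",e); movep([500,-191,91.7],R(np.radians(y)))
    s=read_state();r=s["tool_rot"];print(y,round(np.degrees(np.arctan2(r[1,1],r[0,1])),1),round(s["time"],2),round(s["finger_gap"],1),np.round(s["eef_pos"],1),np.round(s["ft_force"],1),np.round(s["torque"],2))
c=camera("wrist");np.savez("pics/w4.npz",**c);cv2.imwrite("pics/w4.png",c["image"])
E
```

```text
52 51.9 10.88 32.2 [ 500.3 -191.4   92.6] [-5.4  0.3 22.3] [ 0.28  0.82 -0.15]
42 41.9 11.2 32.3 [ 500.4 -191.4   92.6] [-5.4 -1.3 21. ] [ 0.28  0.88 -0.22]
32 31.9 11.53 32.3 [ 500.4 -191.4   92.6] [-5.6 -0.9 22.9] [ 0.21  0.91 -0.17]
22 21.9 11.85 31.9 [ 500.4 -191.4   92.6] [-5.2 -0.6 22.4] [ 0.23  0.81 -0.17]
12 11.9 12.18 32.1 [ 500.4 -191.5   92.7] [-4.5 -0.2 22.8] [ 0.15  0.88 -0.13]
2 1.9 12.5 32.2 [ 500.4 -191.5   92.6] [-6.   0.2 23.1] [ 0.17  0.93 -0.11]
-8 -8.1 12.82 31.9 [ 500.4 -191.4   92.6] [-5.  0. 23.] [ 0.23  1.04 -0.08]
-18 -18.0 13.15 32.5 [ 500.3 -191.4   92.6] [-5.1  0.3 23.1] [0.25 1.32 0.96]
-20 -20.0 13.4 32.2 [ 500.2 -192.5   92.7] [-5.5 -7.1 19.6] [-1.21  1.2   0.21]
```

View pics/w4.png

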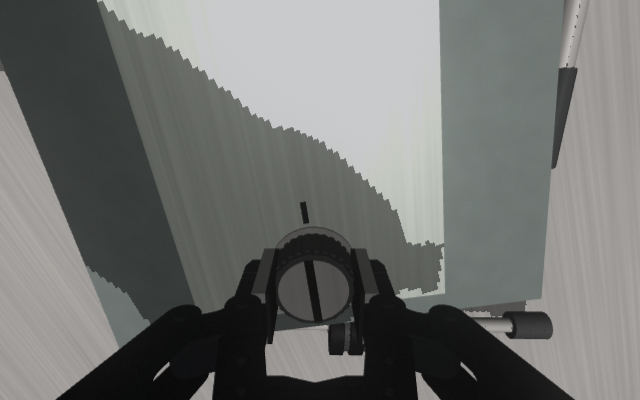

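Wrist view: the slot, (309,262)–(317,318), is in line with the panel mark, (304,203)–(307,222). The torque spike also showed the stop was reached. I'll release, check, then press the free end.

```bash
python3 - <<'E'
from h import *; from workcell import *
def st():
    s=read_state();print(round(s["time"],2),round(s["finger_gap"],1),np.round(s["eef_pos"],1),np.round(s["ft_force"],1))
movel([500,-191,92.7],R(np.radians(-18.5)),max_speed=30); wait(.2); st()
open_gripper(); st()
movel([500,-191,150],max_speed=100)
movep([536,-15.5,140],R(np.radians(78.7))); clamp(); st()
c=camera("scene");np.savez("pics/c5.npz",**c)
x=c["image"][120:260,170:400];cv2.imwrite("pics/c5.png",cv2.resize(x,None,fx=3.4,fy=3.4))
print("panel near knob",[depth(c,u,v).round(1).tolist() for u,v in((235,176),(226,176),(217,162))])
E
```

```text
13.9 32.0 [ 500.  -192.5   93.3] [-3.3 -9.3  7.7]
14.47 85.2 [ 500.  -190.9   92.6] [-0.8  0.4  0.1]
16.99 0.1 [536.  -15.5 140. ] [ 0.3 -0.5  0. ]
panel near knob [[526.7, -144.1, 131.4], [525.7, -165.5, 130.2], [499.7, -187.4, 150.5]]
```

View pics/c5.png

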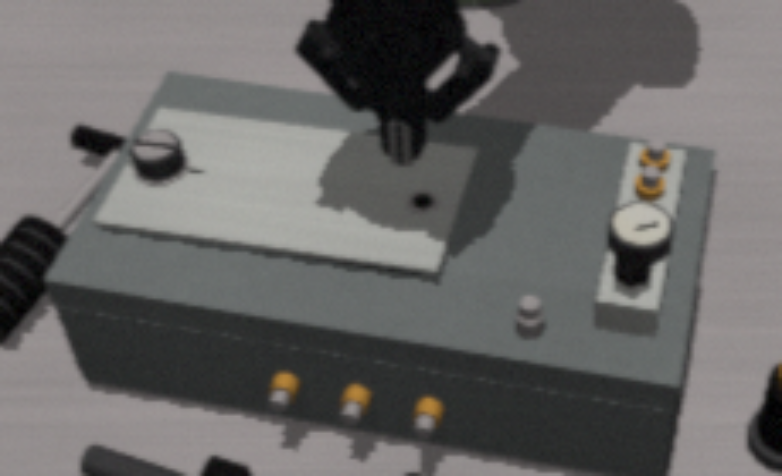

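The scene crop shows the released knob at (158,150) with its slot towards the mark. Its top now reads 150.5, against 155.4 in this camera before, so it is latched. The fingers hang shut above the press point, so I press.

```bash
python3 - <<'E'
from h import *; from workcell import *
def st():
    s=read_state();print(round(s["time"],2),round(s["finger_gap"],1),np.round(s["eef_pos"],2),np.round(s["ft_force"],1));return s
movel([536,-15.5,108],max_speed=80)
print(movel([536,-15.5,80],max_speed=15,guard=3));st()
print(movel([536,-15.5,80],max_speed=12,guard=15));wait(.2);s=st()
z=s["eef_pos"][2]
print(movel([536,-15.5,z-1],max_speed=5,guard=12));wait(.3);st()
c=camera("scene")
print([(depth(load("scene0"),u,v)-depth(c,u,v)).round(1).tolist() for u,v in((285,190),(270,187),(235,176))])
E
```

```text
True
18.48 -0.1 [536.04 -15.3   97.52] [0.5 0.3 2.3]
True
19.35 0.3 [536.19 -15.23  92.97] [-1.9  1.5 13.8]
True
19.88 -0.1 [536.19 -15.22  92.9 ] [-3.8  0.7 16. ]
[[8.0, 1.0, 8.4], [9.0, 1.6, 9.3], [6.0, 1.8, 5.9]]
```

```bash
python3 - <<'E'
from h import *; from workcell import *
z=92.9
for i in range(6):
    z-=.4; movel([536,-15.5,z],max_speed=5); wait(.15); s=read_state(); print(round(z,1),np.round(s["eef_pos"],2),np.round(s["ft_force"],1))
    if s["ft_force"][2]>21: break
wait(.5); s=read_state(); print(s["time"],np.round(s["eef_pos"],2),np.round(s["ft_force"],1))
c=camera("scene"); np.savez("pics/c6.npz",**c)
print([depth(c,u,v).round(1).tolist() for u,v in((285,193),(270,190),(235,180),(217,162))])
E
```

```text
92.5 [536.18 -15.21  92.92] [-1.7  2.7 14.4]
92.1 [536.21 -15.24  92.74] [-4.3  3.3 21.5]
21.225 [536.23 -15.22  92.75] [-3.9  2.3 21.4]
[[575.6, -24.4, 126.6], [566.5, -59.1, 126.6], [535.4, -143.5, 126.9], [497.7, -188.1, 148.7]]
```

The free end is home: contact is stiff (7 N per 0.2 mm), the panel reads z 126.6, and the push holds steady at 21 N. Handing in.

```bash
python3 -c "
from workcell import *
print(finish_job())"
```

```text
the job is handed in; nothing more can be done
None
```

I handed the job in at about 21 s: the fastener is turned to its stop in line with the marks and released, and the fingers are holding the panel's free end home with a steady 21 N. No verdict came back from the judge.

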